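Register a bar blank in a locating fixture and close the keeper

ROBOT

A 6-joint arm with a two-finger parallel gripper is mounted at the origin on a cart in front of the work surface, level with it; the furniture and walls round the work are solid. World frame = base frame: x ahead of the robot, y to its left, z up, the work surface at z = 0. Lengths are in m, angles in rad, forces in N, time in s.
With the tool pointing down it reaches from about 0.275 to 0.85 m from the base axis. Payload 19 kg.
Tool frame: the origin (TCP) lies midway between the tips of the shut fingers; the grasp point (between the pads) lies tcp_to_grasp behind it (tcp_to_grasp is the distance from the TCP to the grasp point, in m); z points along the fingers, y is the line along which they close (so a half turn about z gives the same grasp; the last joint's range is limited). The gripper opens to 85 mm and grips with 20 to 120 N. Pads are 22 mm wide; open, the fingers measure 114 mm over their backs; the gripper's body (76 mm by 85 mm) begins 54 mm behind the grasp point. The pads swing forward as they close: fully open they stand 13 mm farther back than shut.
Start: joints at [-1.305, 0.15, 1.437, -0, 1.554, -0.134], TCP at [0.224, -0.53, 0.198] pointing down, gripper open.
Joint ranges: [-2.8, 2.8], [-0.68, 2.1], [0.12, 2.68], [-1.39, 4.53], [0.16, 2.79], [-2.81, 2.81]. Speed limits (rad/s): [1.89, 1.89, 2.22, 3.01, 3.01, 3.01].

INTERFACE

Orientations are given as a unit quaternion [w, x, y, z].
In Python, from plant import * gives the robot as it stands.
- The arm moves only by the shell command python3 -m inch 'ROWS'. ROWS is text: rows parted by semicolons, each of 7 numbers parted by spaces: the turn, a rotation vector about the tool's x, y, z each as a share of 180 degrees, from -1 to 1, then the shift along the tool's x, y, z each as a share of 800 mm, from -1 to 1, then the closure, from -1 (fully open) to 1 (shut), so that 0 is half open. A call has 1 to 5 rows; each row is the pose to reach, as a shift and turn from the pose commanded when the call began, along the tool's axes at that moment, turning the shorter way round; what a row does not reach only later rows make up. A row lasts 1/8 s, in which the tool goes at most 62.5 mm and 10.7 degrees, less where a joint would pass 70% of its speed; a pose out of reach is approached as far as the arm can. A call with a number of a shift or a turn outside -1 to 1 is refused whole. A call with a gripper value outside its range is refused whole. The fingers move at their own pace and stop on an object; the grip force is fixed at half the most. Time passes only in rows, so rows that repeat a pose let the fingers close. It gives the time, the measured TCP pose, the force, the opening and the grip force at its end, in the units of the state.
- get_obs(): the state, without advancing time (a new reading comes with each control period).
- camera(name): name is "scene" or "top" or "wrist"; returns the picture (480x640x3 uint8, red, green, blue); there is no depth.
- get_calibration(name): a dict with "intrinsics" (3x3 intrinsics, pixels), "cam_to_world" (4x4, takes a point from camera to world coordinates). Camera axes: x right, y down, z forward; pixel columns grow to the right and rows downward; lengths in m; the calibration is good to about 2 mm. A picture is of the moment at which its call begins: read the wrist's pose just before it. get_calibration takes no time and is no camera call; for the wrist camera it gives the pose at the moment of the call.
- sign_off(): hands the job in; it is judged then, once.
Trained networks look in the newest picture that a camera, given by its name, has taken for a name from the list of things; names that differ only in an ending like _2 or _b are one class to them, and where a whole thing is asked for, a point or a joint stands for the part that bears it (a point fixed in the world has none). Each returns a list of dicts, best first, with "confidence" (0 to 1); they miss things now and then, are a little off and sometimes report something else, mostly with a low value. They report only what shows in the picture. A call takes as long as a camera call.
- cut_out(camera, query): "pixels" (480x640 bool, what is visible of it) and "extent" ([left, top, width, height] in pixels, round what is visible of it).
The state is a dict: "t": time; "joints": joint angles; "dq": joint speeds; "tau": joint torques, N m; "tcp_pos": TCP position; "ee_rot": TCP orientation; "contact_force": force on the tool from outside, world axes, zero at the start; "torque": the same for the moment, N m; "grip_width": finger opening in m; "finger_force": force on a finger pad.
Only numpy, scipy, OpenCV 4.12 (cv2) and the standard library are available. Lean on these libraries where they do the work, as an engineer would, in place of code of your own. Each camera call takes 0.05 s, during which the arm holds its last target. There are 200 camera calls.

TASK

Lay the aluminium bar blank flat on the fixture plate and push it fully home so that its long side is flush against the brass back rail and its end is flush against the brass end stop. Once it sits against both, swing the red keeper arm by its black knob over the blank until it stops, and let go. Leave the oil bottle, tape roll, caliper and marker pen where they are.

Things in the scene. Friction and masses are not known exactly. Their poses are not given: they have to be found in the camera images.
- blank: Loose plain aluminium bar, 40 mm (its x) by 120 mm (its y) by 28 mm high (its z), about 0.36 kg, with two dark screw holes on top. Origin at the centre of its underside. It lies on the bench with its long axis within 0.6 rad of world y. Either end may face the end stop.
- fixture: Dark steel plate fixed to the bench, 110 mm (x) by 190 mm (y, -90 to +100 mm) by 12 mm thick; origin on its underside, z up, yaw within 0.2 rad of world. Brass back rail: stop face looks to -x at x = 35 mm, from y = -75 to 70 mm, 12 mm thick, top at z = 20 mm. Brass end stop: face looks to -y at y = 70 mm, from x = -5 to 29 mm, top at z = 20 mm. Its -x and -y sides are open.
- nest (a point): Point on the plate's top where the centre of the blank's underside lies when the blank touches both stops (fixture frame 15, 10, 12 mm); axes as the fixture: +x towards the back rail, +y towards the end stop. The blank's long axis then lies along y.
- keeper (a joint): Red keeper arm's angle about its vertical pivot, rad: 0 to 0.35 at the start; at 0 it points to fixture +y, clear of the blank; it turns anticlockwise from above to a hard stop at 1.571, pointing to -x across the blank. Stays where left (drag about 1.1 N at the knob). Arm 14 mm wide, underside 42 and top 50 mm above the bench, 2 mm over a blank on the plate.
- keeper_knob (a point): Middle of the black upright knob on the keeper arm, 16 mm in diameter, from 50 to 74 mm above the bench (this point 62 mm), 55 mm from the pivot. The knob is fixed to the arm and turns with it.
- keeper_pivot (a point): Pivot axis of the keeper arm, at its underside, 42 mm above the bench (fixture x = 47, y = 45 mm); the boss below is 16 mm in diameter and stands behind the rail face, clear of the blank.
- oil_bottle: Small amber oil bottle with red spout, 36 mm in diameter, 92 mm high; origin under its centre. A bystander.
- tape_roll: Roll of tan tape lying flat, 68 mm in diameter, 19 mm high; origin under its centre. A bystander.
- caliper: Digital caliper lying flat, steel and black, 66 x 165 x 14 mm; origin under the middle. A bystander.
- marker_pen: Black and white marker pen lying down, 16 mm thick, 128 mm long; origin under the middle. A bystander.

How it is judged:
By the outcome, as a careful person would: the job done as asked, in the order asked, and still so for the second after the job is handed in, with the robot touching nothing.
It also fails if it takes over 64 s, if anything falls off the work surface, if the arm or the gripper's body presses on something with over 40 N, if the wrist force passes 120 N, or if a joint passes its speed limit or range.

## Working session

There is one attempt and no reset: what is moved stays moved. The work goes in short steps, Python scripts to look and compute and a shell command to move; the robot and the scene stay as the last step left them, time stands still between calls to the robot, and variables do not carry over. Pictures are saved under pics/ and viewed, at most 13 in all, crops included, and the job is handed in when it is done.

```bash
ls; mkdir -p pics
python3 - <<'E'
from plant import *
import cv2,numpy as np
o=get_obs();print({k:np.round(v,3).tolist() for k,v in o.items()})
for n in ["top","scene"]:
    im=camera(n);cv2.imwrite(f"pics/{n}0.png",im[:,:,::-1])
    c=get_calibration(n);print(n,np.round(c["intrinsics"],1).tolist(),np.round(c["cam_to_world"],3).tolist())
    for q in ["blank","fixture","keeper","keeper_knob"]:
        for d in cut_out(n,q)[:2]: print(n,q,round(d["confidence"],2),d["extent"])
import plant;print([a for a in dir(plant) if a[0]!='_'])
E
```

```text
pics
{'t': 0.0, 'joints': [-1.305, 0.151, 1.438, 0.0, 1.554, -0.134], 'dq': [0.001, -0.001, -0.0, 0.0, -0.0, 0.001], 'tau': [-0.002, -71.306, -57.087, -0.0, 0.009, 0.0], 'tcp_pos': [0.224, -0.529, 0.198], 'ee_rot': [-0.001, 0.98, 0.199, -0.0], 'contact_force': [-0.483, 0.201, 0.128], 'torque': [-0.055, -0.034, -0.002], 'finger_force': 0.0, 'grip_width': 0.085}
top [[453.0, 0.0, 321.1], [0.0, 453.0, 246.9], [0.0, 0.0, 1.0]] [[-0.01, -0.983, 0.182, 0.201], [-1.0, 0.012, 0.006, 0.07], [-0.008, -0.182, -0.983, 1.522], [0.0, 0.0, 0.0, 1.0]]
top fixture 0.62 [314.9, 237.5, 60.4, 35.5]
top keeper 0.69 [315.5, 236.4, 20.1, 8.7]
scene [[588.1, 0.0, 319.4], [0.0, 588.1, 236.8], [0.0, 0.0, 1.0]] [[-0.558, -0.438, 0.705, -0.64], [-0.83, 0.301, -0.47, 0.848], [-0.006, -0.847, -0.531, 0.902], [0.0, 0.0, 0.0, 1.0]]
scene blank 0.76 [248.5, 264.4, 49.6, 27.1]
scene fixture 0.69 [317.1, 227.1, 34.4, 40.0]
scene fixture 0.22 [450.3, 200.0, 24.9, 10.7]
scene keeper 0.68 [320.1, 223.3, 18.9, 22.9]
scene keeper_knob 0.6 [318.7, 227.8, 19.9, 12.1]
scene keeper_knob 0.37 [431.0, 189.8, 11.2, 31.9]
['MotionError', 'camera', 'cut_out', 'get_calibration', 'get_obs', 'sign_off', 'tcp_to_grasp']
```

View pics/top0.png

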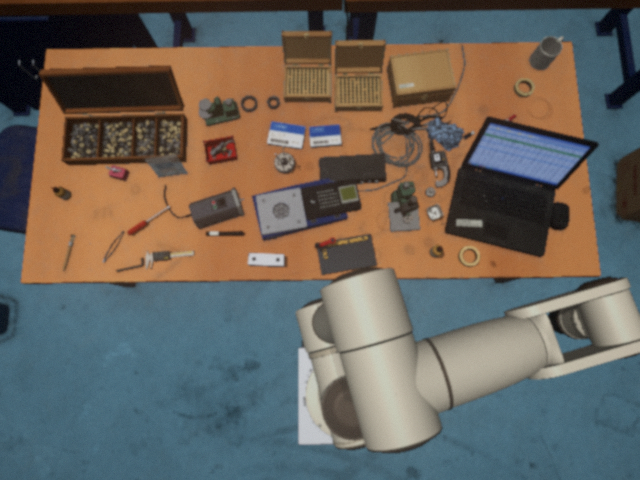

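View pics/scene0.png

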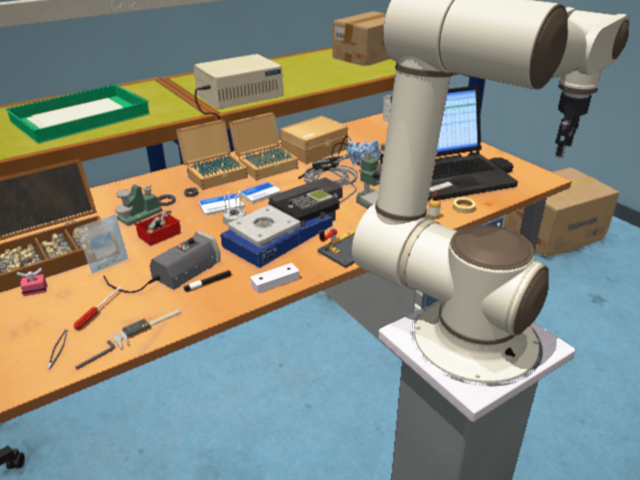

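The top view shows the white blank at about (267,260), the dark fixture at (347,253) with the red keeper at its upper left (325,242), the pen at (225,233), the caliper at (155,257), and the bottle and tape at (437,251) and (469,256). The scene view agrees. Next I'll write helpers and convert pixels to positions.

```bash
cat > h.py <<'E'
from plant import *
import cv2,numpy as np
from scipy.spatial.transform import Rotation as R
def rot(o): return R.from_quat(np.roll(o["ee_rot"],-1))
def w2p(c,P):
    T=np.linalg.inv(c["cam_to_world"]);p=np.atleast_2d(P)@T[:3,:3].T+T[:3,3];p=p@c["intrinsics"].T
    return p[:,:2]/p[:,2:]
def p2w(c,uv,z):
    uv=np.atleast_2d(uv);d=np.c_[uv,np.ones(len(uv))]@np.linalg.inv(c["intrinsics"]).T@c["cam_to_world"][:3,:3].T
    o=c["cam_to_world"][:3,3];return o+d*((z-o[2])/d[:,2])[:,None]
def down(yaw): # tool z down, tool y axis along world angle yaw+90deg (mod pi)
    return R.from_matrix(np.array([[np.cos(yaw),np.sin(yaw),0],[np.sin(yaw),-np.cos(yaw),0],[0,0,-1]]))
def row(pos,yaw=None):
    o=get_obs();r=rot(o)
    t=np.zeros(3)
    if yaw is not None:
        t=min(((r.inv()*down(yaw+k*np.pi)).as_rotvec() for k in (0,1)),key=np.linalg.norm)/np.pi
    s=r.inv().apply(np.array(pos)-o["tcp_pos"])/.8
    print("ROW",*np.round(t,4),*np.round(s,4),"| j6",round(o["joints"][5],2),"t",round(o["t"],2),"tcp",np.round(o["tcp_pos"],4))
def fx(F,p): # F=(x,y,yaw); fixture-> world
    c,s=np.cos(F[2]),np.sin(F[2]);return np.array([F[0]+c*p[0]-s*p[1],F[1]+s*p[0]+c*p[1],p[2]])
def minrect(m):
    cs,_=cv2.findContours(m.astype(np.uint8),0,2);c=max(cs,key=cv2.contourArea);return cv2.boxPoints(cv2.minAreaRect(c)),c
E
python3 - <<'E'
from h import *
c=get_calibration("top");print(tcp_to_grasp)
for uv,z in [((267,260),.028),((347,253),.012),((347,262),.012),((325,242),.05),((225,233),0.01),((437,251),.05)]: print(uv,np.round(p2w(c,uv,z),3))
row([.34,.12,.32],0)
print(np.round(np.linalg.inv(np.r_[np.c_[rot(get_obs()).as_matrix(),get_obs()["tcp_pos"]],[[0,0,0,1]]])@get_calibration("wrist")["cam_to_world"],3))
E
```

```text
0.0187
(267, 260) [[0.436 0.261 0.028]]
(347, 253) [[ 0.459 -0.008  0.012]]
(347, 262) [[ 0.428 -0.007  0.012]]
(325, 242) [[0.49  0.066 0.05 ]]
(225, 233) [[0.533 0.408 0.01 ]]
(437, 251) [[ 0.456 -0.302  0.05 ]]
ROW -0.0001 0.0 0.1273 0.4499 -0.6915 -0.1522 | j6 -0.13 t 0.5 tcp [ 0.2238 -0.5296  0.1981]
[[ 0.001 -0.948 -0.317  0.082]
 [ 1.     0.     0.001 -0.001]
 [-0.001 -0.317  0.948 -0.175]
 [ 0.     0.     0.     1.   ]]
```

Run:
```python
from h import *
row([.52,.12,.36],0)
```

```text
ROW -0.0001 0.0 0.1273 0.6572 -0.6039 -0.2022 | j6 -0.13 t 0.5 tcp [ 0.2238 -0.5296  0.1981]
```

```bash
python3 -m inch '0 0 0.127 0.657 -0.604 -0.202 -1;0 0 0.127 0.657 -0.604 -0.202 -1;0 0 0.127 0.657 -0.604 -0.202 -1;0 0 0.127 0.657 -0.604 -0.202 -1;0 0 0.127 0.657 -0.604 -0.202 -1'
python3 - <<'E'
from h import *
row([.52,.12,.36],0)
E
```

```text
t: 1.12
tcp_pos: [0.3497, -0.2526, 0.2673]
ee_rot: [0.0, 1.0, 0.0, 0.0]
contact_force: [0.2, -0.3, 0.9]
grip_width: 0.0851
finger_force: 0.0
ROW 0.0001 -0.0002 0.0001 0.2131 -0.4656 -0.1159 | j6 0.77 t 1.12 tcp [ 0.3497 -0.2526  0.2673]
```

```bash
python3 -m inch '0 0 0 0.213 -0.466 -0.116 -1;0 0 0 0.213 -0.466 -0.116 -1;0 0 0 0.213 -0.466 -0.116 -1;0 0 0 0.213 -0.466 -0.116 -1;0 0 0 0.213 -0.466 -0.116 -1'
python3 - <<'E'
from h import *
row([.52,.12,.36],0)
E
```

```text
t: 1.75
tcp_pos: [0.4762, 0.025, 0.3364]
ee_rot: [0.0, 1.0, 0.0, 0.0]
contact_force: [0.4, -0.9, -0.1]
grip_width: 0.0856
finger_force: 0.0
ROW 0.0 -0.0002 0.0003 0.0549 -0.1187 -0.0294 | j6 1.46 t 1.75 tcp [0.4762 0.025  0.3364]
```

```bash
python3 -m inch '0 0 0 0.055 -0.119 -0.03 -1;0 0 0 0.055 -0.119 -0.03 -1;0 0 0 0.055 -0.119 -0.03 -1'
python3 - <<'E'
from h import *
c=get_calibration("wrist");im=camera("wrist");cv2.imwrite("pics/w1.png",im[:,:,::-1]);np.savez("w1.npz",im=im,K=c["intrinsics"],T=c["cam_to_world"])
for q,z in [("blank",.028),("fixture",.012),("keeper",.05),("keeper_knob",.074)]:
    for d in cut_out("wrist",q)[:1]:
        b,cn=minrect(d["pixels"]);w=p2w(c,b,z)
        print(q,round(d["confidence"],2),d["extent"],d["pixels"].sum(),np.round(b).tolist(),np.round(w[:,:2],4).tolist(),"ctr",np.round(w.mean(0),4),"sides",np.round([np.linalg.norm(w[1]-w[0]),np.linalg.norm(w[2]-w[1])],4))
E
```

```text
t: 2.12
tcp_pos: [0.5204, 0.1206, 0.3596]
ee_rot: [-0.0, 1.0, 0.002, -0.0]
contact_force: [0.3, -0.6, -0.4]
grip_width: 0.0855
finger_force: 0.0
blank 0.89 [157.9, 210.3, 100.6, 39.7] 3383 [[158.0, 244.0], [159.0, 208.0], [258.0, 213.0], [257.0, 249.0]] [[0.4247, 0.3293], [0.471, 0.3216], [0.4653, 0.1996], [0.4186, 0.2038]] ctr [0.4449 0.2636 0.028 ] sides [0.047  0.1222]
fixture 0.74 [340.6, 162.5, 154.0, 102.0] 12410 [[334.0, 184.0], [490.0, 159.0], [503.0, 242.0], [347.0, 267.0]] [[0.4997, 0.1055], [0.5308, -0.0859], [0.4232, -0.117], [0.3879, 0.0866]] ctr [ 0.4604 -0.0027  0.012 ] sides [0.1939 0.1121]
keeper 0.56 [337.8, 181.1, 61.1, 36.1] 882 [[334.0, 204.0], [393.0, 178.0], [400.0, 195.0], [341.0, 221.0]] [[0.4835, 0.1067], [0.5139, 0.0392], [0.4936, 0.0293], [0.4624, 0.0975]] ctr [0.4883 0.0682 0.05  ] sides [0.0741 0.0225]
keeper_knob 0.81 [337.2, 179.9, 63.8, 38.0] 833 [[334.0, 204.0], [392.0, 179.0], [399.0, 195.0], [341.0, 220.0]] [[0.4889, 0.1072], [0.5176, 0.0436], [0.4997, 0.0348], [0.4703, 0.0991]] ctr [0.4941 0.0712 0.074 ] sides [0.0699 0.0199]
```

View pics/w1.png

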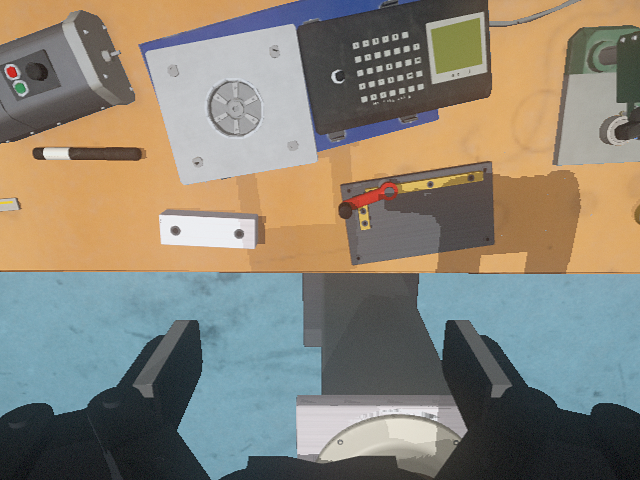

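The wrist view shows the blank's top face with holes at (176,231) and (240,234). The plate corners are near (341,184), (491,162), (495,243) and (350,264). The red keeper's ring is at (389,190) and its black knob at (346,210). The rail and end stop are brass, and the bench around them is free.

```bash
cat >> h.py <<'E'
from scipy.optimize import least_squares
def fitF(c,uv,P,x0=(.46,0,-.1)):
    f=lambda F:(w2p(c,np.array([fx(F,p) for p in P]))-uv).ravel()
    s=least_squares(f,x0);return s.x,np.round(s.fun.reshape(-1,2),1)
PL=[(.055,.1,.012),(.055,-.09,.012),(-.055,-.09,.012),(-.055,.1,.012)]
E
python3 - <<'E'
from h import *
d=np.load("w1.npz");im=d["im"];c={"intrinsics":d["K"],"cam_to_world":d["T"]}
for uv,n in [([[176,231],[240,234]],"holes")]:
    w=p2w(c,uv,.028);print(n,np.round(w,4),"mid",w.mean(0).round(4),"yaw",np.arctan2(*(w[0]-w[1])[[0,1]])*-1)
m=cut_out("wrist","fixture")[0]["pixels"];_,cn=minrect(m);h=cv2.convexHull(cn)
q=cv2.approxPolyDP(h,8,True)[:,0];print(q.tolist())
print(fitF(c,np.array([[341,184],[492,162],[495,243],[351,264]],float),PL))
F=fitF(c,np.array([[341,184],[492,162],[495,243],[351,264]],float),PL)[0]
piv=fx(F,(.047,.045,.05));kn=p2w(c,(345,210),.07)[0];print("piv px",w2p(c,piv),piv,"knob",kn,np.linalg.norm((kn-piv)[:2]),"nest",fx(F,(.015,.01,.012)))
cv2.imwrite("pics/w1c.png",cv2.resize(im[150:280,140:520,::-1],None,fx=2.1,fy=2.1,interpolation=cv2.INTER_CUBIC))
E
```

```text
holes [[0.4417 0.3042 0.028 ]
 [0.4382 0.2239 0.028 ]] mid [0.44  0.264 0.028] yaw -0.04439772884533817
[[491, 163], [493, 243], [351, 262], [342, 184]]
(array([ 0.46085679, -0.00889449,  0.15585541]), array([[-1.1, -0.2],
       [ 1. , -1.2],
       [-0.1,  1.3],
       [ 0.2,  0.5]]))
piv px [[388.91999041 189.78675963]] [0.50030198 0.04285565 0.05      ] knob [0.48097367 0.09465472 0.07      ] 0.0552876713904114 nest [0.47412273 0.00331268 0.012     ]
```

View pics/w1c.png

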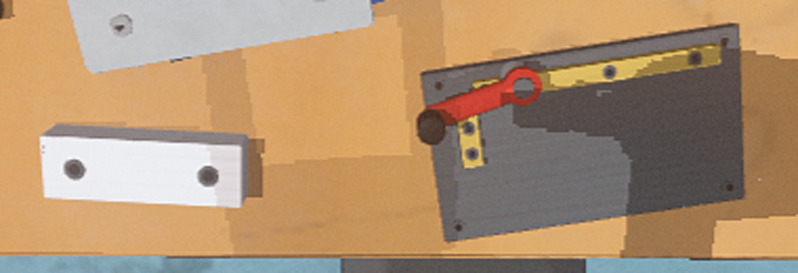

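The plate fit agrees: the predicted pivot pixel (389,190) falls on the red ring, and the knob radius comes to 55.3 mm. The crop confirms the corners, with the device edge just behind the blank, so I'll check that clearance.

Run:
```python
from h import *
d=np.load("w1.npz");c={"intrinsics":d["K"],"cam_to_world":d["T"]}
for z in (0,.03,.06,.09): print(z,p2w(c,[(185,183),(315,160)],z).round(3).tolist())
row([.44,.264,.14],np.pi/2-.044)
```

```text
0 [[0.497, 0.296, 0.0], [0.527, 0.13, 0.0]]
0.03 [[0.503, 0.286, 0.03], [0.532, 0.129, 0.03]]
0.06 [[0.509, 0.276, 0.06], [0.536, 0.129, 0.06]]
0.09 [[0.515, 0.267, 0.09], [0.54, 0.128, 0.09]]
ROW 0.0 -0.0001 -0.4862 -0.0995 -0.1835 0.2748 | j6 1.65 t 2.42 tcp [0.5195 0.1172 0.3599]
```

```bash
python3 -m inch '0 0 -0.486 -0.1 -0.184 0.22 -0.5;0 0 -0.486 -0.1 -0.184 0.22 -0.5;0 0 -0.486 -0.1 -0.184 0.22 -0.5;0 0 -0.486 -0.1 -0.184 0.22 -0.5;0 0 -0.486 -0.1 -0.184 0.22 -0.5'
python3 - <<'E'
from h import *
row([.44,.264,.14],np.pi/2-.044)
E
```

```text
t: 3.05
tcp_pos: [0.4372, 0.2658, 0.1809]
ee_rot: [-0.0, 0.89, 0.456, -0.002]
contact_force: [1.1, -0.0, 0.1]
grip_width: 0.064
finger_force: 0.0
ROW -0.0011 0.0008 -0.1849 0.0004 0.0044 0.0512 | j6 1.02 t 3.05 tcp [0.4372 0.2658 0.1809]
```

```bash
python3 -m inch '0 0 -0.186 0 0.003 0.051 -0.5;0 0 -0.186 0 0.003 0.051 -0.5;0 0 -0.186 0 0.003 0.051 -0.5;0 0 -0.186 0 0.003 0.051 -0.5;0 0 -0.186 0 0.003 0.051 -0.5';  python3 - <<'E'
from h import *
c=get_calibration("wrist");im=camera("wrist");cv2.imwrite("pics/w2.png",im[:,:,::-1])
b,_=minrect(cut_out("wrist","blank")[0]["pixels"]);print(b.round(),p2w(c,b,.028).round(4))
row([.44,.264,.012],np.pi/2-.044)
E
```

```text
t: 3.68
tcp_pos: [0.4416, 0.2635, 0.1431]
ee_rot: [0.0, 0.725, 0.688, 0.0]
contact_force: [-0.7, -0.4, 0.1]
grip_width: 0.064
finger_force: 0.0
[[290. 291.]
 [290. 127.]
 [348. 127.]
 [348. 291.]] [[0.4149 0.2082 0.028 ]
 [0.424  0.3281 0.028 ]
 [0.4625 0.3261 0.028 ]
 [0.4587 0.2059 0.028 ]]
ROW 0.0 -0.0001 -0.0024 0.0003 -0.002 0.1638 | j6 0.44 t 3.77 tcp [0.4416 0.2637 0.143 ]
```

View pics/w2.png

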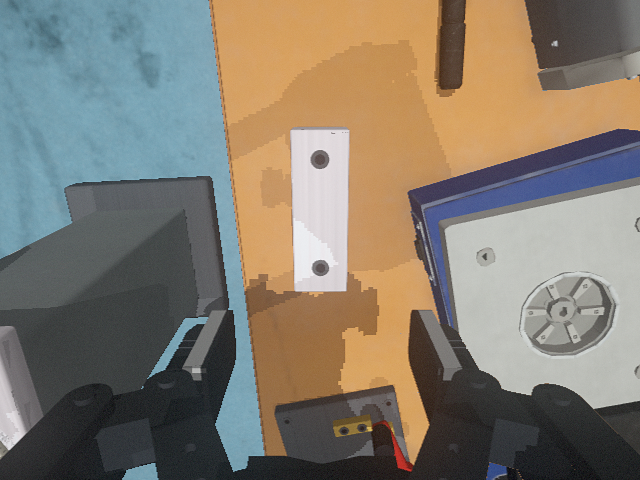

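The blank spans columns 290–348 and rows 127–291, centred between the fingers, and its measured centre of (0.440, 0.267) confirms the estimate. Next I descend, grip and lift.

```bash
python3 -m inch '0 0 -0.002 -0.003 -0.002 0.07 -0.5;0 0 -0.002 -0.003 -0.002 0.12 -0.5;0 0 -0.002 -0.003 -0.002 0.15 -0.5;0 0 -0.002 -0.003 -0.002 0.164 -0.5;0 0 -0.002 -0.003 -0.002 0.164 -0.5' && python3 -m inch '0 0 0 0 0 0 1;0 0 0 0 0 0 1;0 0 0 0 0 0 1;0 0 0 0 0 0 1;0 0 0 0 0 0 1'
```

```text
t: 4.4
tcp_pos: [0.4398, 0.2616, 0.0117]
ee_rot: [-0.0, 0.722, 0.692, -0.0]
contact_force: [0.3, 0.4, 1.5]
grip_width: 0.0642
finger_force: 0.0
t: 5.03
tcp_pos: [0.4399, 0.2616, 0.0118]
ee_rot: [-0.0, 0.722, 0.692, 0.0]
contact_force: [-0.1, -0.3, 0.6]
grip_width: 0.0002
finger_force: 0.0
```

The fingers shut completely, so they missed the blank. I'll look.

Run:
```python
from h import *
im=camera("wrist");s=camera("scene")
a=im[:,:,::-1];b=cv2.resize(s[180:340,200:400,::-1],(600,480))
cv2.imwrite("pics/w3.png",cv2.resize(np.hstack([a,b]),(800,310)))
```

```text
(no output)
```

View pics/w3.png

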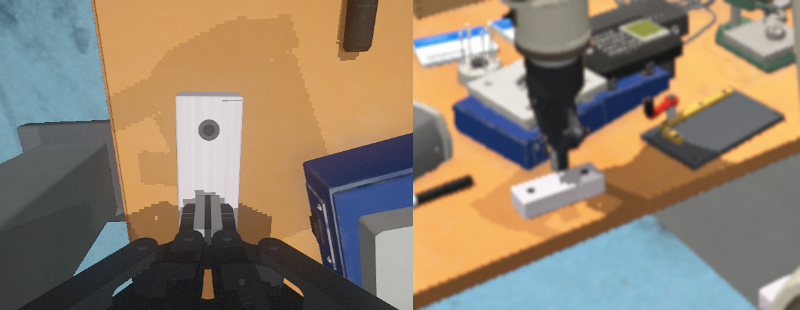

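The wrist picture shows the shut fingers above the blank's top, though TCP reads z = 12 mm. I'll check where the tips really are relative to the TCP.

Run:
```python
from h import *
o=get_obs();c=get_calibration("wrist");r=rot(o);print(o["tcp_pos"].round(4),o["contact_force"].round(2),o["grip_width"])
for k in (0,.0187,.03): 
    p=o["tcp_pos"]-r.apply([0,0,k]);print(k,p.round(4),w2p(c,p).round(1))
s=get_calibration("scene")
for k in (0,.0187,.03): print(w2p(s,o["tcp_pos"]-r.apply([0,0,k])).round(1))
im=camera("wrist")
cv2.imwrite("pics/w4.png",cv2.resize(im[240:480,180:460,::-1],None,fx=2.4,fy=2.4,interpolation=cv2.INTER_CUBIC))
```

```text
[0.4398 0.2616 0.0117] [ 0.06  0.19 -0.38] -0.00033315124382807997
0 [0.4398 0.2616 0.0117] [[321.8 288.2]]
0.0187 [0.4398 0.2616 0.0304] [[321.8 307.6]]
0.03 [0.4398 0.2616 0.0417] [[321.8 321.4]]
[[276.6 277.6]]
[[276.2 271.6]]
[[276. 268.]]
```

View pics/w4.png

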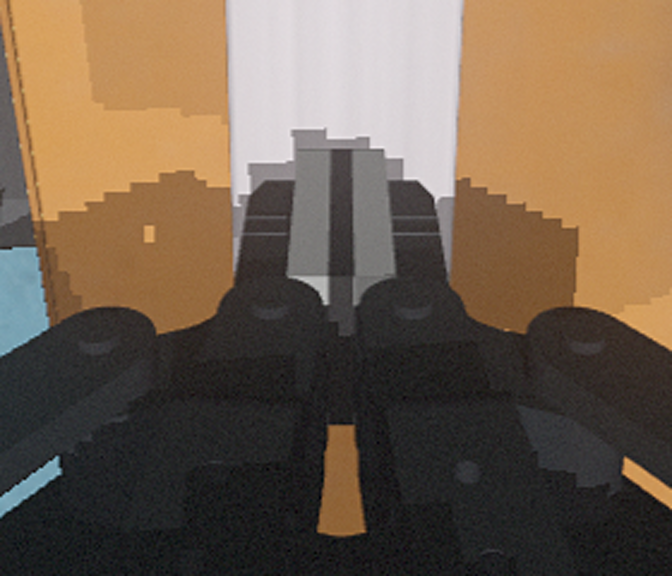

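Run:
```python
from h import *
o=get_obs();c=get_calibration("wrist");r=rot(o)
for k in (0,.01,.0187,.025):
    print(k,[w2p(c,o["tcp_pos"]+r.apply([x,0,-k])).round(1).tolist() for x in (-.011,.011)])
b,_=minrect(cut_out("wrist","blank")[0]["pixels"]);print(b.round().tolist(),p2w(c,b,.028).round(4).tolist())
```

```text
0 [[[321.8, 309.8]], [[321.8, 265.8]]]
0.01 [[[321.8, 320.6]], [[321.9, 274.7]]]
0.0187 [[[321.8, 331.0]], [[321.9, 283.3]]]
0.025 [[[321.9, 339.1]], [[321.9, 290.0]]]
[[271.0, 142.0], [375.0, 142.0], [375.0, 342.0], [271.0, 342.0]] [[0.4239, 0.3291, 0.028], [0.4621, 0.3275, 0.028], [0.4621, 0.2427, 0.028], [0.4171, 0.2446, 0.028]]
```

Both views put the shut tips about 30 mm behind the reported TCP, so I'll find their height by gently touching the blank's top.

```bash
for i in 1; do python3 -m inch '0 0 0 0 0 0.004 1;0 0 0 0 0 0.004 1' | grep -E 'tcp|cont'; python3 -m inch '0 0 0 0 0 0.004 1;0 0 0 0 0 0.004 1' | grep -E 'tcp|cont'; done
```

```text
tcp_pos: [0.4396, 0.2615, 0.0082]
contact_force: [0.8, 0.4, -0.6]
tcp_pos: [0.4396, 0.2615, 0.005]
contact_force: [0.7, -0.2, 0.8]
```

```bash
python3 -m inch '0 0 0 0 0 0.003 1;0 0 0 0 0 0.003 1' | grep -E 'tcp|cont'; python3 -m inch '0 0 0 0 0 0.002 1;0 0 0 0 0 0.002 1' | grep -E 'tcp|cont'
```

```text
tcp_pos: [0.4397, 0.2615, 0.0027]
contact_force: [0.5, -0.8, -0.1]
tcp_pos: [0.4397, 0.2615, 0.0012]
contact_force: [0.1, -0.0, -0.1]
```

```bash
python3 -m inch '0 0 0 0 0 0.002 1;0 0 0 0 0 0.002 1' | grep -E 'tcp|cont'
python3 - <<'E'
from h import *
for n in ("scene","wrist"):
    im=camera(n);cv2.imwrite(f"pics/{n}5.png",im[:,:,::-1])
s=cv2.imread("pics/scene5.png")[220:310,230:350];cv2.imwrite("pics/s5.png",cv2.resize(s,(800,600),interpolation=cv2.INTER_CUBIC))
E
```

```text
tcp_pos: [0.4398, 0.2616, -0.0004]
contact_force: [-0.1, 0.3, 0.8]
```

```bash
python3 -m inch '0 0 0 0 0 0.002 1;0 0 0 0 0 0.002 1' | grep -E 'tcp|cont';python3 -m inch '0 0 0 0 0 0.002 1;0 0 0 0 0 0.002 1' | grep -E 'tcp|cont'
```

```text
tcp_pos: [0.4397, 0.2615, -0.002]
contact_force: [-0.2, 0.1, -0.6]
tcp_pos: [0.4397, 0.2615, -0.0036]
contact_force: [0.5, -0.2, 0.4]
```

```bash
python3 -m inch '0 0 0 0 0 0.002 1;0 0 0 0 0 0.002 1' | grep -E 'tcp|cont'
```

```text
tcp_pos: [0.4398, 0.2616, -0.0051]
contact_force: [1.0, -0.4, 1.5]
```

```bash
python3 -m inch '0 0 0 0 0 0.002 1;0 0 0 0 0 0.002 1' | grep -E 'tcp|cont'
```

```text
tcp_pos: [0.44, 0.2616, -0.0052]
contact_force: [-10.5, -5.7, 28.9]
```

```bash
python3 -m inch '0 0 0 0 0 0.002 1;0 0 0 0 0 0.002 1' | grep -E 'tcp|cont'
```

```text
tcp_pos: [0.4402, 0.2617, -0.0053]
contact_force: [-21.2, -10.9, 55.8]
```

```bash
python3 -m inch '0 0 0 0 0 0.001 1;0 0 0 0 0 0.001 1' | grep -E 'tcp|cont'
```

```text
tcp_pos: [0.4403, 0.2617, -0.0054]
contact_force: [-26.4, -13.7, 70.2]
```

Contact came at TCP z = -5 mm, so the shut tips really sit 33 mm behind the reported TCP, and I'll use that. I'll back off, open, descend again and grip.

```bash
python3 -m inch '0 0 0 0 0 -0.02 1;0 0 0 0 0 -0.04 -0.5;0 0 0 0 0 -0.04 -0.5;0 0 0 0 0 -0.04 -0.5;0 0 0 0 0 -0.04 -0.5'
python3 - <<'E'
from h import *
c=get_calibration("wrist");im=camera("wrist");b,_=minrect(cut_out("wrist","blank")[0]["pixels"]);print(b.round().tolist(),p2w(c,b,.028).round(4).tolist())
row([.44,.264,-.026],np.pi/2-.044)
E
```

```text
t: 8.7
tcp_pos: [0.4395, 0.2614, 0.0223]
ee_rot: [-0.0, 0.722, 0.692, -0.0]
contact_force: [-0.3, -1.1, 0.9]
grip_width: 0.0642
finger_force: 0.0
[[270.0, 395.0], [275.0, 137.0], [374.0, 139.0], [369.0, 397.0]] [[0.4123, 0.2086, 0.028], [0.4241, 0.3296, 0.028], [0.4628, 0.3273, 0.028], [0.4601, 0.2055, 0.028]]
ROW -0.0003 0.0001 0.0007 0.0032 0.0005 0.0605 | j6 0.43 t 8.8 tcp [0.4396 0.2615 0.0224]
```

```bash
python3 -m inch '0 0 0 0.006 0 0.02 -0.5;0 0 0 0.006 0 0.035 -0.5;0 0 0 0.006 0 0.05 -0.5;0 0 0 0.006 0 0.05 -0.5'|grep -E 'tcp|cont'
```

```text
tcp_pos: [0.4393, 0.2661, -0.0183]
contact_force: [0.4, 0.3, 0.3]
```

```bash
python3 -m inch '0 0 0 0 0 0.010 -0.5;0 0 0 0 0 0.01 -0.5;0 0 0 0 0 0.01 -0.5'|grep -E 'tcp|cont'
```

```text
tcp_pos: [0.4402, 0.2664, -0.0248]
contact_force: [0.5, 0.3, 0.8]
```

```bash
python3 -m inch '0 0 0 0 0 0 1;0 0 0 0 0 0 1;0 0 0 0 0 0 1;0 0 0 0 0 0 1;0 0 0 0 0 0 1'
```

```text
t: 10.3
tcp_pos: [0.4404, 0.2665, -0.0245]
ee_rot: [0.0, 0.722, 0.692, 0.0]
contact_force: [-0.9, -0.1, 5.7]
grip_width: 0.0388
finger_force: 61.8
```

```bash
python3 -m inch '0 0 0 0 0 -0.06 1;0 0 0 0 0 -0.12 1;0 0 0 0 0 -0.12 1'
python3 - <<'E'
from h import *
F=(.4609,-.0089,.156);p=fx(F,(.005,.001,.07));print(p);row(p,np.pi/2+.156)
E
```

```text
t: 10.68
tcp_pos: [0.4416, 0.267, 0.0742]
ee_rot: [0.001, 0.722, 0.692, 0.003]
contact_force: [0.3, -0.2, -4.2]
grip_width: 0.0387
finger_force: 63.4
[ 0.46568392 -0.0071353   0.07      ]
ROW 0.0017 -0.0006 -0.063 -0.3412 0.0443 0.0046 | j6 0.44 t 10.68 tcp [0.4416 0.267  0.0742]
```

```bash
python3 -m inch '0 0 -0.063 -0.341 0.044 0 1;0 0 -0.063 -0.341 0.044 0 1;0 0 -0.063 -0.341 0.044 0 1;0 0 -0.063 -0.341 0.044 0.005 1;0 0 -0.063 -0.341 0.044 0.005 1'
python3 - <<'E'
from h import *
F=(.4609,-.0089,.156);row(fx(F,(.005,.001,.02)),np.pi/2+.156)
c=get_calibration("wrist");im=camera("wrist")
for n,p in {"plate+y-x":(-.055,.1,.012),"plate+y+x":(.055,.1,.012),"piv":(.047,.045,.05)}.items(): 
    u=w2p(c,fx(F,p))[0];print(n,u.round()); cv2.circle(im,tuple(int(v) for v in u),4,(0,255,0),1)
cv2.imwrite("pics/w6.png",im[:,:,::-1])
E
```

```text
t: 11.3
tcp_pos: [0.4629, -0.0102, 0.0655]
ee_rot: [-0.001, 0.651, 0.759, -0.001]
contact_force: [-0.4, 0.8, -4.3]
grip_width: 0.0386
finger_force: 63.2
ROW -0.0006 -0.0001 -0.0006 0.0032 0.0041 0.0568 | j6 -0.34 t 11.3 tcp [ 0.4629 -0.0102  0.0655]
plate+y-x [208.  57.]
plate+y+x [428.  57.]
piv [421. 180.]
```

View pics/w6.png

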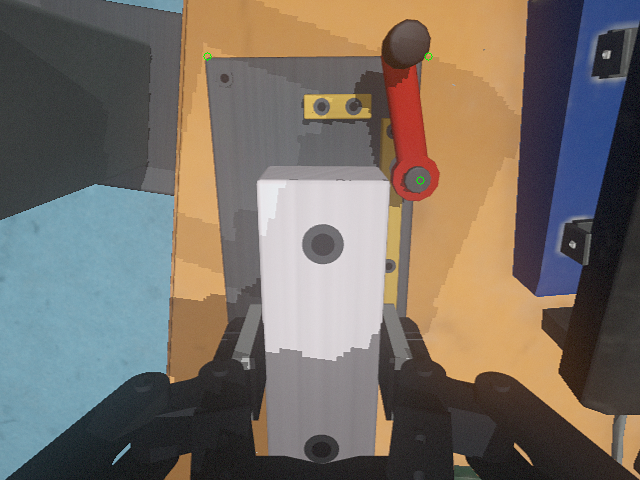

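The view shows the blank hanging square over the plate. The predicted plate corners and pivot (421,180) land on the real ones, with the end stop at (338,106) and the knob at (407,43) clear. I'll lower it.

```bash
python3 -m inch '0 0 0 0.003 0.004 0.04 1;0 0 0 0.003 0.004 0.075 1;0 0 0 0.003 0.004 0.09 1;0 0 0 0.003 0.004 0.09 1'
python3 - <<'E'
from h import *
F=(.4609,-.0089,.156);row(fx(F,(.005,.001,-.0125)),np.pi/2+.156)
E
```

```text
t: 11.85
tcp_pos: [0.4659, -0.0046, -0.0059]
ee_rot: [-0.001, 0.65, 0.76, -0.0]
contact_force: [0.6, 0.4, -4.3]
grip_width: 0.0384
finger_force: 63.1
ROW -0.0006 -0.0002 0.0001 -0.0031 -0.0007 0.0083 | j6 -0.33 t 11.85 tcp [ 0.4659 -0.0046 -0.0059]
```

```bash
python3 -m inch '0 0 0 -0.002 0 0.006 1;0 0 0 -0.002 0 0.007 1;0 0 0 -0.002 0 0.007 1' |grep -E 'tcp|cont'
```

```text
tcp_pos: [0.467, -0.0064, -0.0103]
contact_force: [0.3, -0.2, -4.6]
```

```bash
python3 -m inch '0 0 0 0 0 0.0015 1;0 0 0 0 0 0.0015 1' |grep -E 'tcp|cont'
```

```text
tcp_pos: [0.4668, -0.0063, -0.0119]
contact_force: [-0.7, 0.4, -4.3]
```

```bash
python3 -m inch '0 0 0 0 0 0.001 1;0 0 0 0 0 0.001 1' |grep -E 'tcp|cont'
```

```text
tcp_pos: [0.4669, -0.0064, -0.0125]
contact_force: [-2.4, 0.2, 0.6]
```

```bash
python3 -m inch '0 0 0 0.003 0.004 0 1;0 0 0 0.006 0.008 0 1;0 0 0 0.006 0.008 0 1' |grep -E 'tcp|cont'
```

```text
tcp_pos: [0.4724, -0.0009, -0.0125]
contact_force: [-6.0, -6.8, 6.8]
```

```bash
python3 -m inch '0 0 0 0 0.002 0 1;0 0 0 0 0.002 0 1' |grep -E 'tcp|cont'
```

```text
tcp_pos: [0.4724, -0.0009, -0.0125]
contact_force: [-21.3, -9.0, 20.3]
```

```bash
python3 -m inch '0 0 0 0.002 -0.001 -0.001 1;0 0 0 0.002 -0.001 -0.001 1' |grep -E 'tcp|cont'
```

```text
tcp_pos: [0.472, 0.001, -0.0124]
contact_force: [-7.3, -5.4, -0.7]
```

```bash
python3 -m inch '0 0 0 0.002 0 0 1;0 0 0 0.002 0 0 1' |grep -E 'tcp|cont'
```

```text
tcp_pos: [0.4718, 0.0025, -0.0124]
contact_force: [-7.6, -6.8, -1.5]
```

```bash
python3 -m inch '0 0 0 0.002 0 0 1;0 0 0 0.002 0 0 1' |grep -E 'tcp|cont'
```

```text
tcp_pos: [0.4716, 0.0039, -0.0124]
contact_force: [-6.8, -8.0, -0.8]
```

```bash
python3 -m inch '0 0 0 0.001 0.001 0 1;0 0 0 0.001 0.001 0 1' |grep -E 'tcp|cont'
```

```text
tcp_pos: [0.4717, 0.004, -0.0124]
contact_force: [-13.8, -17.1, 2.4]
```

Blocked in both directions, so it appears seated. I'll release, lift and look.

```bash
python3 -m inch '0 0 0 -0.0005 -0.001 0 -0.5;0 0 0 -0.0005 -0.001 0 -0.5;0 0 0 -0.0005 -0.001 0 -0.5;0 0 0 -0.0005 -0.001 -0.04 -0.5;0 0 0 -0.0005 -0.001 -0.1 -0.5' ; python3 -m inch '0 0 0 0 0 -0.04 1;0 0 0 -0.05 0 -0.04 1;0 0 0 -0.05 0 -0.04 1;0 0 0 -0.05 0 -0.04 1'|grep -E 'tcp|cont'
python3 - <<'E'
from h import *
c=get_calibration("wrist");im=camera("wrist")
cv2.imwrite("pics/w7.png",im[:,:,::-1])
F=(.4609,-.0089,.156)
b,_=minrect(cut_out("wrist","blank")[0]["pixels"]);print(b.round().tolist(),p2w(c,b,.04).round(4).tolist())
print([w2p(c,fx(F,p)).round().tolist() for p in [(-.005,.07,.04),(.035,.07,.04),(.035,-.05,.04),(-.005,-.05,.04)]])
E
```

```text
t: 14.98
tcp_pos: [0.4716, 0.0049, 0.0682]
ee_rot: [-0.001, 0.65, 0.76, -0.001]
contact_force: [0.5, 1.2, -0.2]
grip_width: 0.064
finger_force: 0.0
tcp_pos: [0.4785, -0.0346, 0.0999]
contact_force: [-0.4, 0.8, -1.0]
[[281.0, 64.0], [358.0, 64.0], [358.0, 277.0], [281.0, 277.0]] [[0.4425, 0.0596, 0.04], [0.4817, 0.0658, 0.04], [0.5036, -0.0518, 0.04], [0.4575, -0.059, 0.04]]
[[[286.0, 65.0]], [[363.0, 65.0]], [[357.0, 279.0]], [[291.0, 279.0]]]
```

View pics/w7.png

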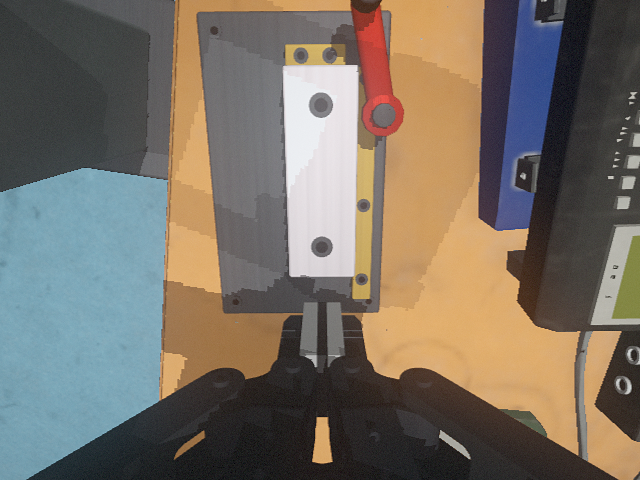

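The blank looks flush against the end stop (row 66) and the rail (column 357). I'll confirm with shut-finger nudges, on the end first and then on the side.

Run:
```python
from h import *
F=(.4589,-.0089,.156);row(fx(F,(.015,-.070,-.008)),np.pi/2+.156)
```

```text
ROW -0.0001 -0.0002 0.0002 -0.0524 -0.0004 0.1348 | j6 -0.39 t 15.57 tcp [ 0.4784 -0.0343  0.0999]
```

```bash
python3 -m inch '0 0 0 -0.053 0 0.04 1;0 0 0 -0.053 0 0.09 1;0 0 0 -0.053 0 0.12 1;0 0 0 -0.053 0 0.134 1;0 0 0 -0.053 0 0.134 1'|grep -E 'tcp|cont'; python3 -m inch '0 0 0 0.004 0 0 1;0 0 0 0.008 0 0 1;0 0 0 0.008 0 0 1'|grep -E 'tcp|cont'
```

```text
tcp_pos: [0.4851, -0.0764, -0.0072]
contact_force: [0.4, 0.8, 1.1]
tcp_pos: [0.4844, -0.0702, -0.0066]
contact_force: [-0.6, 0.7, -0.3]
```

```bash
python3 -m inch '0 0 0 0.003 0 0 1;0 0 0 0.003 0 0 1'|grep -E 'tcp|cont'
```

```text
tcp_pos: [0.4838, -0.068, -0.007]
contact_force: [-1.1, 0.5, -0.2]
```

```bash
python3 -m inch '0 0 0 0.002 0 0 1;0 0 0 0.002 0 0 1'|grep -E 'tcp|cont'
```

```text
tcp_pos: [0.4838, -0.0672, -0.007]
contact_force: [-0.1, -6.3, -1.0]
```

```bash
python3 -m inch '0 0 0 0.001 0 0 1;0 0 0 0.001 0 0 1'|grep -E 'tcp|cont'
```

```text
tcp_pos: [0.4838, -0.0671, -0.0069]
contact_force: [0.2, -13.6, -1.1]
```

```bash
python3 -m inch '0 0 0 -0.01 0 0 1;0 0 0 -0.01 -0.06 0 1;0 0 0 -0.01 -0.07 0 1;0 0 0 0.04 -0.07 0 1;0 0 0 0.09 -0.07 0 1'|grep -E 'tcp|cont'
python3 - <<'E'
from h import *
F=(.4589,-.0089,.156);row(fx(F,(-.024,.010,-.008)),np.pi/2+.156)
E
```

```text
tcp_pos: [0.4172, -0.0027, -0.0068]
contact_force: [1.1, -0.4, -0.3]
ROW 0.0003 -0.0 -0.0005 -0.0032 0.0203 0.0015 | j6 -0.35 t 17.95 tcp [ 0.4172 -0.0027 -0.0068]
```

```bash
python3 -m inch '0 0 0 0 0.01 0 1;0 0 0 0 0.02 0 1;0 0 0 0 0.02 0 1'|grep -E 'tcp|cont'
```

```text
tcp_pos: [0.4335, -0.0014, -0.0071]
contact_force: [-0.3, 0.2, -0.2]
```

```bash
python3 -m inch '0 0 0 0 0.003 0 1;0 0 0 0 0.003 0 1'|grep -E 'tcp|cont'
```

```text
tcp_pos: [0.4351, -0.0008, -0.0072]
contact_force: [-0.1, -0.4, -1.1]
```

```bash
python3 -m inch '0 0 0 0 0.003 0 1;0 0 0 0 0.003 0 1'|grep -E 'tcp|cont'
```

```text
tcp_pos: [0.4376, -0.0001, -0.007]
contact_force: [0.8, -0.3, 0.1]
```

```bash
python3 -m inch '0 0 0 0 0.0015 0 1;0 0 0 0 0.0015 0 1'|grep -E 'tcp|cont'
```

```text
tcp_pos: [0.4385, 0.0001, -0.0071]
contact_force: [-0.6, -0.6, 1.0]
```

```bash
python3 -m inch '0 0 0 0 0.002 0 1;0 0 0 0 0.002 0 1'|grep -E 'tcp|cont'
```

```text
tcp_pos: [0.4388, 0.0002, -0.0073]
contact_force: [-14.9, -4.1, 9.7]
```

```bash
python3 -m inch '0 0 0 0 0.002 0 1;0 0 0 0 0.002 0 1'|grep -E 'tcp|cont'
```

```text
tcp_pos: [0.439, 0.0003, -0.0074]
contact_force: [-27.1, -7.5, 19.3]
```

Side and end both resist firmly without moving, so the blank is seated. Now the keeper: I'll cage the knob between half-open fingers and follow the arc.

```bash
python3 -m inch '0 0 0 0 -0.02 0 1;0 0 0 0 -0.02 -0.04 1;0 0 0 0 -0.02 -0.1 0.38;0 0 0 0 -0.02 -0.1 0.38'|grep -E 'tcp|cont'
cat >> h.py <<'E'
FP=(.458,-.0073,.156)
def kn(a,z,rad=.055): return fx(FP,(.047-rad*np.sin(a),.045+rad*np.cos(a),z))
def arc(A,z):
    for a in A: print(round(a,2),end=" ");row(kn(a,z),np.pi/2+.156+a)
E
python3 -c "
from h import *
arc([.2],.075)"
```

```text
tcp_pos: [0.4277, -0.0022, 0.0761]
contact_force: [-0.3, 0.2, -1.2]
0.2 ROW 0.0017 0.0007 -0.0636 0.1114 0.0816 0.0017 | j6 -0.34 t 20.07 tcp [ 0.4277 -0.0022  0.0761]
```

```bash
python3 -m inch '0 0 -0.063 0.111 0.082 0 0.38;0 0 -0.063 0.111 0.082 0 0.38;0 0 -0.063 0.111 0.082 0 0.38;0 0 -0.063 0.111 0.082 0 0.38'
python3 - <<'E'
from h import *
arc([.2],.021)
c=get_calibration("wrist");im=camera("wrist")
o=get_obs();r=rot(o)
tip=o["tcp_pos"]+r.apply([0,0,-.036]);print("knobtop px",w2p(c,kn(.2,.074)),"tips",w2p(c,[tip+r.apply([0,s*.0131,0]) for s in (1,-1)]).tolist())
for q in ("keeper_knob","keeper"):
    for d in cut_out("wrist",q)[:1]: print(q,d["confidence"],d["extent"])
cv2.imwrite("pics/w8.png",im[:,:,::-1])
E
```

```text
t: 20.58
tcp_pos: [0.4763, 0.0959, 0.0722]
ee_rot: [-0.0, 0.571, 0.821, -0.0]
contact_force: [0.5, -1.1, 0.1]
grip_width: 0.0265
finger_force: 0.0
0.2 ROW -0.0004 -0.0001 -0.0005 -0.0007 0.0024 0.064 | j6 -0.31 t 20.57 tcp [0.4763 0.0959 0.0722]
knobtop px [[325.21145956 290.83475783]] tips [[355.7900543175579, 330.62794320681803], [285.7792211368192, 330.5412646216145]]
keeper_knob 0.66 [307.9, 258.0, 38.6, 124.2]
keeper 0.75 [160.3, 215.1, 196.6, 256.1]
```

View pics/w8.png

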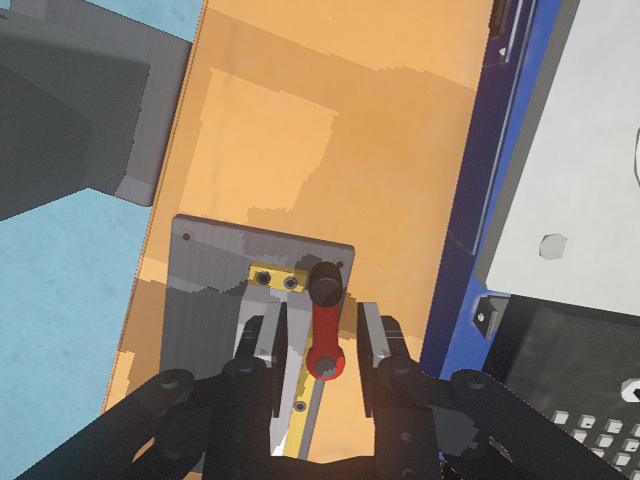

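The knob top is at (325,290), exactly as predicted and between the pads (286 and 357). I'll descend around it.

```bash
python3 -m inch '0 0 0 0 0.002 0.02 0.38;0 0 0 0 0.002 0.045 0.38;0 0 0 0 0.002 0.062 0.38;0 0 0 0 0.002 0.062 0.38'
python3 - <<'E'
from h import *
arc([.2,.37,.54,.71,.88],.0215)
E
```

```text
t: 21.22
tcp_pos: [0.4778, 0.0964, 0.0221]
ee_rot: [-0.001, 0.572, 0.82, -0.001]
contact_force: [-0.5, 1.0, -0.1]
grip_width: 0.0263
finger_force: 0.0
0.2 ROW -0.0006 -0.0002 -0.0007 -0.0006 0.0004 0.0008 | j6 -0.31 t 21.23 tcp [0.4778 0.0964 0.0221]
0.37 ROW -0.0006 -0.0003 -0.0549 -0.0017 -0.0112 0.0008 | j6 -0.31 t 21.23 tcp [0.4778 0.0964 0.0221]
0.54 ROW -0.0006 -0.0003 -0.109 -0.0046 -0.0225 0.0008 | j6 -0.31 t 21.23 tcp [0.4778 0.0964 0.0221]
0.71 ROW -0.0005 -0.0004 -0.1631 -0.0095 -0.0331 0.0008 | j6 -0.31 t 21.23 tcp [0.4778 0.0964 0.0221]
0.88 ROW -0.0005 -0.0004 -0.2172 -0.016 -0.0428 0.0009 | j6 -0.31 t 21.23 tcp [0.4778 0.0964 0.0221]
```

```bash
python3 -m inch '0 0 -0.055 -0.002 -0.011 0 0.38;0 0 -0.109 -0.005 -0.0225 0 0.38;0 0 -0.163 -0.0095 -0.033 0 0.38;0 0 -0.217 -0.016 -0.043 0 0.38;0 0 -0.217 -0.016 -0.043 0 0.38'
python3 - <<'E'
from h import *
arc([.88,1.05,1.22,1.39,1.5,1.571],.0215)
E
```

```text
t: 21.85
tcp_pos: [0.4509, 0.0724, 0.0239]
ee_rot: [0.0, 0.265, 0.964, 0.0]
contact_force: [0.4, -0.4, 0.9]
grip_width: 0.0265
finger_force: 0.0
0.88 ROW 0.0002 0.0002 -0.0006 0.0009 -0.0004 0.003 | j6 -1.04 t 21.85 tcp [0.4509 0.0724 0.0239]
1.05 ROW 0.0001 0.0003 -0.0547 -0.0001 -0.012 0.003 | j6 -1.04 t 21.85 tcp [0.4509 0.0724 0.0239]
1.22 ROW 0.0001 0.0003 -0.1088 -0.0031 -0.0233 0.003 | j6 -1.04 t 21.85 tcp [0.4509 0.0724 0.0239]
1.39 ROW 0.0001 0.0003 -0.1629 -0.0079 -0.0339 0.003 | j6 -1.04 t 21.85 tcp [0.4509 0.0724 0.0239]
1.5 ROW 0.0001 0.0003 -0.1979 -0.012 -0.0403 0.003 | j6 -1.04 t 21.85 tcp [0.4509 0.0724 0.0239]
1.57 ROW 0.0001 0.0003 -0.2205 -0.015 -0.0442 0.003 | j6 -1.04 t 21.85 tcp [0.4509 0.0724 0.0239]
```

```bash
python3 -m inch '0 0 -0.055 0 -0.012 0.002 0.38;0 0 -0.109 -0.003 -0.023 0.002 0.38;0 0 -0.163 -0.008 -0.034 0.002 0.38;0 0 -0.198 -0.012 -0.04 0.002 0.38;0 0 -0.22 -0.015 -0.044 0.002 0.38'
python3 - <<'E'
from h import *
arc([1.571,1.64],.0215)
E
```

```text
t: 22.48
tcp_pos: [0.4433, 0.0363, 0.022]
ee_rot: [0.0, -0.077, 0.997, 0.0]
contact_force: [-2.6, 1.3, 0.1]
grip_width: 0.0263
finger_force: 0.9
1.57 ROW 0.0001 0.0 -0.0008 0.0003 -0.0005 0.0006 | j6 -1.82 t 22.48 tcp [0.4433 0.0363 0.022 ]
1.64 ROW 0.0001 0.0 -0.0228 0.0001 -0.0052 0.0006 | j6 -1.82 t 22.48 tcp [0.4433 0.0363 0.022 ]
```

```bash
python3 -m inch '0 0 0 0 -0.004 0 0.38;0 0 0 0 -0.004 0 0.38'|grep -E 'tcp|cont'
```

```text
tcp_pos: [0.4438, 0.0331, 0.0219]
contact_force: [-0.3, 0.2, -0.0]
```

```bash
python3 -m inch '0 0 0 0 -0.002 0 0.38;0 0 0 0 -0.002 0 0.38'|grep -E 'tcp|cont'
```

```text
tcp_pos: [0.4439, 0.0315, 0.0218]
contact_force: [0.4, 1.3, -0.6]
```

```bash
python3 -m inch '0 0 0 0 -0.0015 0 0.38;0 0 0 0 -0.0015 0 0.38'|grep -E 'tcp|cont'
```

```text
tcp_pos: [0.444, 0.0303, 0.0217]
contact_force: [-0.3, 1.1, 1.0]
```

```bash
python3 -m inch '0 0 0 0 -0.0015 0 0.38;0 0 0 0 -0.0015 0 0.38'|grep -E 'tcp|cont'
```

```text
tcp_pos: [0.4442, 0.0291, 0.0217]
contact_force: [-1.0, 0.4, 0.6]
```

```bash
python3 -m inch '0 0 0 0 -0.0015 0 0.38;0 0 0 0 -0.0015 0 0.38'|grep -E 'tcp|cont'
```

```text
tcp_pos: [0.4442, 0.0282, 0.0217]
contact_force: [-1.9, 4.5, 0.7]
```

```bash
python3 -m inch '0 0 0 0 -0.0015 0 0.38;0 0 0 0 -0.0015 0 0.38'|grep -E 'tcp|cont'
```

```text
tcp_pos: [0.4442, 0.0278, 0.0216]
contact_force: [-3.4, 13.0, 1.6]
```

The keeper is at its hard stop (13 N). I'll centre the fingers off the knob, lift away and verify.

```bash
python3 -m inch '0 0 0 0 0.006 0 0.38;0 0 0 0 0.006 0 0.38;0 0 0 0 0.006 -0.04 0.38;0 0 0 0 0.006 -0.1 0.38;0 0 0 0 0.006 -0.18 0.38'; python3 -m inch '0 0 0 0.1 0 -0.08 0.38;0 0 0 0.1 0 -0.08 0.38;0 0 0 0.1 0 -0.08 0.38'|grep -E 'tcp|cont';python3 - <<'E'
from h import *
c=get_calibration("wrist");im=camera("wrist")
print("pred knob",w2p(c,kn(1.571,.074)),"piv",w2p(c,kn(0,.05,0)))
cv2.imwrite("pics/w9.png",im[:,:,::-1])
E
```

```text
t: 24.6
tcp_pos: [0.4432, 0.0313, 0.1652]
ee_rot: [-0.001, -0.078, 0.997, -0.0]
contact_force: [1.8, -0.4, 0.3]
grip_width: 0.0269
finger_force: 0.0
tcp_pos: [0.3645, 0.0186, 0.2304]
contact_force: [-0.7, -0.4, -1.1]
pred knob [[326.84970297 293.15967237]] piv [[326.40537959 333.7347479 ]]
```

View pics/w9.png

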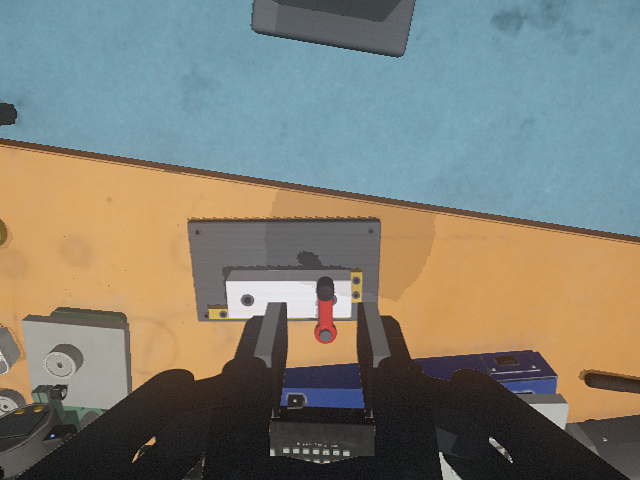

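The keeper (knob at about (325,290), pivot at (326,335)) lies square across the blank, matching the prediction for 1.571. The blank is flush with the end stop at (352,285) and with the rail, and the robot is clear.

```bash
python3 -c "
from plant import *
print(sign_off())"
```

```text
the job is handed in; nothing more can be done
None
```

The blank is seated flush against the back rail and end stop, the keeper is swung over it to its hard stop and released, and the job was handed in at about 25 s with the bystanders not touched.

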